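Open the drill-bit tin in the bench hold-down

TASK

Open the drill-bit tin: its deep lid is so tight that the base comes up with it unless the base is held down. With the lid on, slide the tin along the bench, never lifting its base off the bench, until its foot is fully home under the two lips of the bench hold-down, and then draw the lid straight up off it. Set the lid down, open end down and wholly on the plywood board, without dropping it, leave the open tin home in the hold-down, and leave the jar, the screwdriver and the wood offcut alone.

Things in the scene. Friction and masses are not known exactly. Their poses are not given: they have to be found in the camera images.
- tin_base: Loose base of the tin, 0.35 kg: steel foot 90 x 90 x 6 mm; on it a 56 x 56 mm plinth to 10 mm height, where the lid's rim rests, and a 46 x 46 mm black neck to 56 mm with drill bits up to 78 mm, hidden in the lid at first. Origin: centre of the underside; z up, x and y along the foot's edges; foot, neck and lid are square and parallel, so quarter turns are alike.
- tin_springs (a point): Centre of the neck, 48 mm above the base's underside, where four springs grip the lid from inside: drawing it takes 8 to 18 N until it has risen about 38 mm, more than the base weighs, so an unheld base comes along. Sideways the lid has up to 2 mm of springy play on the neck.
- lid: Lid, grey sheet metal, loose, 0.16 kg: square, closed on top, 56 x 56 mm outside, 50 x 50 inside, 80 mm high, bright band round the rim. Origin: centre of its open lower rim, z up to the closed top. On the tin the rim is 10 mm and the top 90 mm above the bench. Grip two opposite sides, low rather than high: a tin dragged by its top may tip. It is clear of the drill bits after rising 70 mm on the base.
- holder: Fixed bench hold-down, place and yaw vary: two dark wood rails along its x, 96 mm apart inside, each with a steel lip reaching 14 mm inwards, 9.5 to 13.5 mm above the bench, and a 20 mm high cross stop (face at x = +45.5 mm). The foot slides on the bench towards +x under the lips, which let it rise 3.5 mm. Origin: on the bench, where the foot's centre is when fully home.
- holder_mouth (a point): Middle of the hold-down's open mouth, on the bench, 42 mm towards -x of its origin, where the rails and lips begin; before it, wooden cheeks 13.5 mm high widen the mouth as far as 70 mm from the origin, their tips 71 mm to either side of the axis: keep the foot clear of them when coming from the side. The foot (45 mm half size) is outside it all when its centre is 118 mm from the holder's origin.
- board: Square plywood board 150 x 150 mm, 12 mm thick, fixed flat on the bench, its place and yaw vary. Origin: centre of its underside; x and y along its edges. The board and the hold-down may be on either side of the tin.
- jar: Glass jar, a bystander, 64 mm wide, 85 mm high; origin at the centre of its underside.
- screwdriver: Screwdriver lying on the bench, a bystander, 200 mm long along its x axis, handle to its -x.
- offcut: Wood offcut lying on the bench, a bystander, 160 x 45 x 35 mm, long along its x axis; origin at the centre of its underside.
There are look-alikes about, which are no part of the job. What is shaped like the lid but red is not meant.

How it is judged:
By the outcome, as a careful person would: the job done as asked, in the order asked, and still so for the second after the job is handed in, with the robot touching nothing.
It also fails if it takes over 59 s, if anything falls off the work surface, if the arm or the gripper's body presses on something with over 40 N, if the wrist force passes 120 N, or if a joint passes its speed limit or range.

ROBOT

A 6-joint arm with a two-finger parallel gripper is mounted at the origin on the work surface. World frame = base frame: x ahead of the robot, y to its left, z up, the work surface at z = 0. Lengths are in m, angles in rad, forces in N, time in s.
With the tool pointing down it reaches from about 0.375 to 0.9 m from the base axis. Payload 3.1 kg.
Tool frame: the origin (TCP) lies at the very end of the fingers, on their centre line; the grasp point (between the pads) lies 19 mm behind it; z points along the fingers, y is the direction in which the jaws open and shut (so a half turn about z gives the same grasp; the last joint's range is limited). The gripper opens to 87 mm and grips with 3 to 60 N. Pads are 19 mm wide; open, the fingers measure 117 mm over their backs; the gripper's body (75 mm by 190 mm) begins 51 mm behind the grasp point.
Start: joints at [-1.347, 0.527, 1.433, -0, 1.181, -0.178], TCP at [0.244, -0.575, 0.223] pointing down, gripper open.
Joint ranges: [-3.08, 3.08], [-0.75, 2.2], [0.22, 2.44], [-1.43, 4.57], [0, 2.65], [-2.85, 2.85]. Speed limits (rad/s): [2.79, 2.79, 3.14, 3.14, 3.14, 3.14].

INTERFACE

Orientations are given as a unit quaternion [x, y, z, w].
In Python, from rig import robot gives the robot as it stands. The module is installed in compiled form; this text tells all that it offers.
- The arm moves only by the tool send_rows, never from a script. Its argument "deltas" is a list of rows, each an object of numbers: "tx", "ty", "tz": the shift along the tool's x, y, z in cm; "rx", "ry", "rz": the turn, a rotation vector about the tool's x, y, z in rad. A call has 1 to 5 rows; each row is the pose to reach, as a shift and turn from the pose commanded when the call began, along the tool's axes at that moment; what a row does not reach only later rows make up. A row lasts 1/12 s, in which the tool goes at most 41.7 mm and 7.16 degrees, less where a joint would pass 70% of its speed; a pose out of reach is approached as far as the arm can. A call with a gripper value outside its range is refused whole. "claw" is the finger opening in cm, from 0 to 8.7, set as the call begins (left out, the last holds). The fingers move at their own pace and stop on an object; "squeeze" is the grip in N (left out, the last holds). Time passes only in rows, so rows that repeat a pose let the fingers close. It gives the time, the measured TCP pose, the force and the opening at its end, in the units of the state.
- robot.get_obs(): the state, without advancing time (a new reading comes with each control period).
- robot.camera(name): name is "scene" or "top"; returns a dict with "color" (400x640x3 uint8, red, green, blue), "z_map" (400x640 float32, m along the optical axis (not along the pixel's ray), 0 where there is no reading), "intrinsics" (3x3 intrinsics, pixels), "R" (3x3) and "t" (3): a world point X has camera coordinates R X + t. Camera axes: x right, y down, z forward; pixel columns grow to the right and rows downward; lengths in m; the calibration is good to about 2 mm. A picture is of the moment at which its call begins.
- robot.hand_in(): hands the job in, once; it reports no verdict.
Trained networks look in the newest picture that a camera, given by its name, has taken for a name from the list of things; names that differ only in an ending like _2 or _b are one class to them, and where a whole thing is asked for, a point or a joint stands for the part that bears it (a point fixed in the world has none). Each returns a list of dicts, best first, with "p" (0 to 1); they miss things now and then, are a little off and sometimes report something else, mostly with a low value. They report only what shows in the picture. A call takes as long as a camera call. They do not tell look-alikes from the thing itself.
- robot.outline_of(label, camera): "pixels" (400x640 bool, what is visible of it) and "xy" ([column, row] in pixels, amid what is visible of it).
- robot.tip_of(label, camera): "xy" ([column, row] in pixels: a listed point, or the origin of a listed thing).
The state is a dict: "time": time; "q": joint angles; "joint_velocities": joint speeds; "joint_torque": joint torques, N m; "position": TCP position; "tool_rot": TCP orientation; "ft_force": force on the tool from outside, world axes, zero at the start; "moment": the same for the moment, N m; "grip_width": finger opening in m.
Only numpy, scipy, OpenCV 4.12 (cv2) and the standard library are available. Lean on these libraries where they do the work, as an engineer would, in place of code of your own. Each camera call takes 0.05 s, during which the arm holds its last target.

## Working session

There is one attempt and no reset: what is moved stays moved. The work goes in short steps, Python scripts to look and compute and a tool call to move; the robot and the scene stay as the last step left them, time stands still between calls to the robot, and variables do not carry over. Pictures are saved under pics/ and viewed, and the job is handed in when it is done.

Besides the shell and the picture viewer there is one more tool, called as a command line: name --argument value ..., lists and objects as JSON in quotes. send_rows: Moves the arm, as the interface text tells. Its arguments: {"type":"object","properties":{"deltas":{"type":"array","items":{"type":"object","properties":{"tx":{"type":"number"},"ty":{"type":"number"},"tz":{"type":"number"},"rx":{"type":"number"},"ry":{"type":"number"},"rz":{"type":"number"}}}},"claw":{"type":"number"},"squeeze":{"type":"number"}},"required":["deltas"]}

```bash
mkdir -p pics; ls
cat > h.py <<'E'
from rig import robot
import numpy as np, cv2
def save(c,n): cv2.imwrite('pics/'+n,cv2.cvtColor(c,cv2.COLOR_RGB2BGR))
def cloud(d):
    K=d['intrinsics'];z=d['z_map'];v,u=np.mgrid[:400,:640]
    P=np.stack([(u-K[0,2])/K[0,0]*z,(v-K[1,2])/K[1,1]*z,z],-1)
    return (P-d['t'])@d['R']   # world
def proj(d,X):
    c=d['R']@np.asarray(X,float)+d['t'];p=d['intrinsics']@c;return p[:2]/p[2]
def ray(d,xy,h):
    K=d['intrinsics'];r=np.array([(xy[0]-K[0,2])/K[0,0],(xy[1]-K[1,2])/K[1,1],1.])
    o=-d['R'].T@d['t'];w=d['R'].T@r;return o+w*(h-o[2])/w[2]
E
python3 - <<'E'
from h import *
for c in ['scene','top']:
    d=robot.camera(c);save(d['color'],c+'0.png');np.savez(c+'0.npz',**d)
    print(c,-d['R'].T@d['t'],d['intrinsics'][0,0],d['R'].round(2).tolist())
    W=cloud(d)
    for n in ['tin_base','lid','holder','holder_mouth','board','jar','screwdriver','offcut']:
        for r in robot.tip_of(n,c)[:3]: print(n,'tip',np.round(r['xy'],1),round(r['p'],2),ray(d,r['xy'],0).round(3))
        for r in robot.outline_of(n,c)[:3]:
            m=r['pixels'];p=W[m&(d['z_map']>0)]
            print('   out',np.round(r['xy'],1),round(r['p'],2),m.sum(),np.median(p,0).round(3) if len(p) else None)
print(robot.get_obs())
E
```

```text
pics
scene [1.43218213 0.41737375 1.26398196] 462.02410294338785 [[-0.45, 0.89, 0.01], [0.7, 0.36, -0.62], [-0.55, -0.27, -0.79]]
tin_base tip [388.7 232.4] 0.62 [0.564 0.241 0.   ]
tin_base tip [328.6 210.1] 0.57 [0.573 0.024 0.   ]
   out [326.3 213.4] 0.82 255 [0.591 0.029 0.007]
lid tip [384.  178.7] 0.87 [0.354 0.139 0.   ]
lid tip [312.3 173.6] 0.68 [ 0.453 -0.102  0.   ]
lid tip [354.5 169.5] 0.68 [0.363 0.026 0.   ]
   out [312.1 170.1] 0.9 449 [ 0.485 -0.098  0.07 ]
   out [328.5 198.8] 0.85 510 [0.582 0.03  0.084]
   out [385.1 174.3] 0.82 439 [0.38  0.148 0.071]
holder tip [326.1 200.8] 0.67 [ 0.541 -0.002  0.   ]
holder tip [381.1 244. ] 0.55 [0.617 0.236 0.   ]
   out [376.8 251.7] 0.59 686 [0.638 0.24  0.014]
holder_mouth tip [387.4 233.5] 0.56 [0.57  0.239 0.   ]
   out [297.4 248.5] 0.65 540 [0.795 0.033 0.07 ]
   out [371.7 249.5] 0.57 613 [0.638 0.23  0.015]
board tip [259.9 194.2] 0.62 [ 0.622 -0.22   0.   ]
   out [259.1 192. ] 0.92 1579 [ 0.623 -0.218  0.013]
   out [327.5 200.9] 0.73 513 [0.582 0.03  0.083]
jar tip [297.4 255.9] 0.85 [0.781 0.017 0.   ]
jar tip 
[... 1664 characters left out ...]
.7, 'q': array([-1.34750411e+00,  5.27491309e-01,  1.43270246e+00, -5.02632042e-06,
        1.18143042e+00, -1.78501749e-01]), 'joint_velocities': array([-9.99661812e-04,  1.15635793e-04, -1.56085477e-04, -6.67854496e-05,
        2.11198465e-03, -5.43486018e-04]), 'joint_torque': array([-6.31072671e-04, -4.40002155e+01, -1.76982540e+01,  6.32956275e-02,
        5.04482619e-02, -2.98933367e-05]), 'position': array([ 0.24443615, -0.57518234,  0.22255296]), 'tool_rot': array([ 9.79887790e-01,  1.99549290e-01, -2.67750269e-06, -1.57098452e-05]), 'ft_force': array([-0.86689461, -0.38089867,  0.32706708]), 'moment': array([-0.03247347,  0.01149881, -0.01005432]), 'grip_width': 0.08684088646446984}
```

Run:
```python
import cv2
a=cv2.imread('pics/top0.png');cv2.imwrite('pics/top0z.png',cv2.resize(a[100:300,180:440],(780,600),interpolation=cv2.INTER_CUBIC))
a=cv2.imread('pics/scene0.png');cv2.imwrite('pics/scene0z.png',cv2.resize(a[120:300,220:460],(800,600),interpolation=cv2.INTER_CUBIC))
```

```text
(no output)
```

View pics/top0z.png

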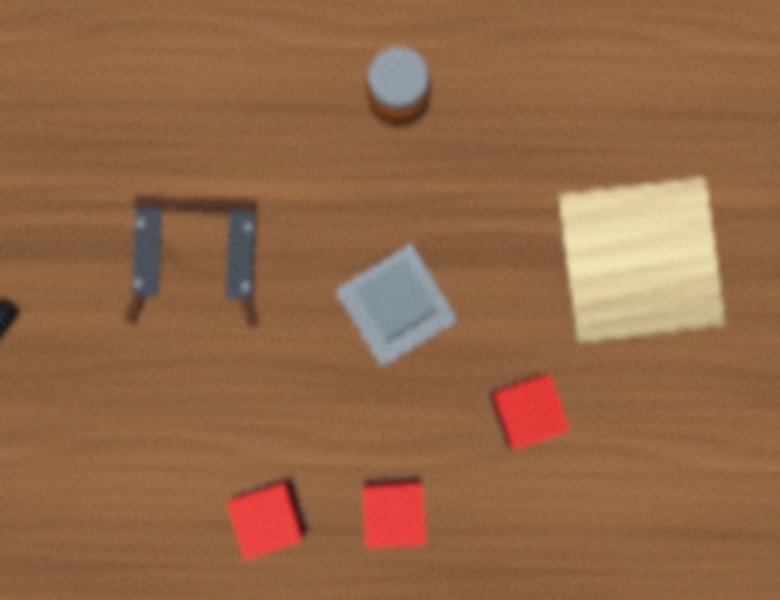

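View pics/scene0z.png

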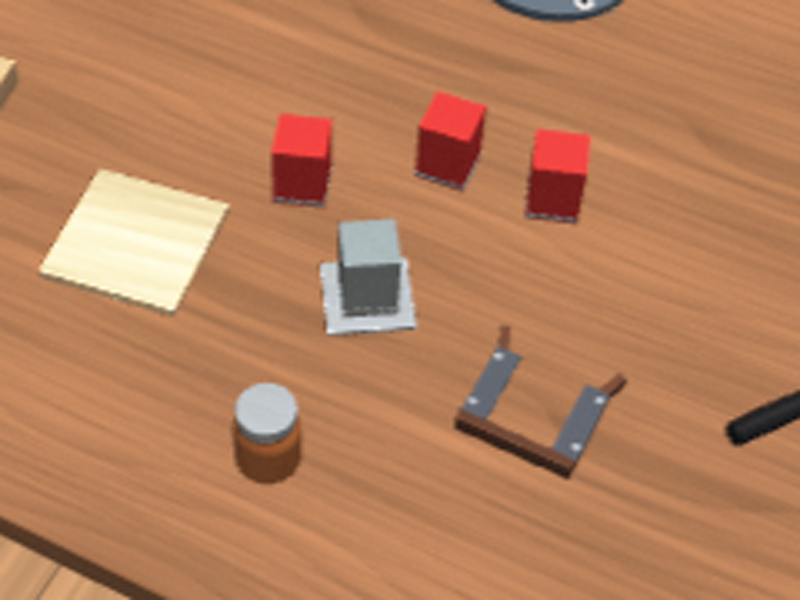

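View pics/top0.png

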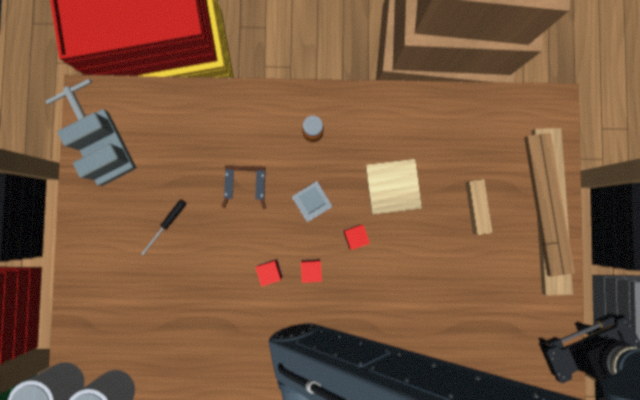

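```bash
cat > m.py <<'E'
from h import *
def rect(d,mask,h):
    v,u=np.nonzero(mask);P=np.array([ray(d,(a,b),h)[:2] for a,b in zip(u,v)])
    r=cv2.minAreaRect((P*1000).astype(np.float32)); return r,P.mean(0),P
if __name__=='__main__':
  for c in ['top','scene']:
    d=dict(np.load(c+'0.npz'));W=cloud(d);col=d['color'].astype(int);z=d['z_map']>0
    def reg(x,y,r): return z&(np.hypot(W[...,0]-x,W[...,1]-y)<r)
    gray=(col[...,2]>=col[...,0]-5)
    H=reg(.61,.23,.11)
    dk=(col.sum(-1)<330)
    n,l,s,ce=cv2.connectedComponentsWithStats((H&gray).astype(np.uint8))
    for i in range(1,n):
        if s[i,4]>15:
            r,m,P=rect(d,l==i,.0135);print(c,'lip',r,m.round(4),s[i,4])
    T=reg(.57,.025,.09)&gray
    lt=T&(W[...,2]>.082)
    r,m,P=rect(d,lt,.09);print(c,'lidtop',r,m.round(4),lt.sum())
    if c=='top':
        r,m,P=rect(d,T,.006);print('foot(all)',r,m.round(4))
    B=reg(.615,-.22,.13)&(col[...,0]>200)&(col[...,1]>175)
    r,m,P=rect(d,B,.012);print('board',r,m.round(4))
    J=reg(.78,.03,.06)&(W[...,2]>.075);print('jar',W[J].mean(0).round(3))
    # dark wood
    D=H&(W[...,2]>.009)
    p=W[D];print('holder pts',len(p),p.min(0).round(3),p.max(0).round(3))
    S=H&(W[...,2]>.0165);p=W[S]
    r=cv2.minAreaRect((p[:,:2]*1000).astype(np.float32));print('stop',r,len(p))
E
python3 m.py
```

```text
top lip ((617.3473510742188, 277.2919006347656), (81.90167999267578, 21.08660888671875), 1.5393335819244385) [0.6177 0.2773] 207
top lip ((615.8134155273438, 182.95455932617188), (22.78387451171875, 82.38796997070312), 88.5716323852539) [0.6155 0.1828] 212
top lidtop ((566.9087524414062, 25.95011329650879), (55.854671478271484, 56.14675521850586), 31.949440002441406) [0.5669 0.0259] 396
foot(all) ((568.4487915039062, 25.930465698242188), (88.71759796142578, 88.06924438476562), 32.53944778442383) [0.5684 0.0264]
board ((618.8010864257812, -220.5616455078125), (143.14488220214844, 148.42941284179688), 7.7871994972229) [ 0.6232 -0.2199]
jar [0.778 0.027 0.085]
holder pts 758 [0.542 0.165 0.009] [0.671 0.299 0.027]
stop ((608.6786499023438, 230.58982849121094), (123.41073608398438, 122.52874755859375), 0.9352347254753113) 209
scene lip ((612.4776000976562, 183.70921325683594), (23.294763565063477, 81.3739013671875), 89.0353012084961) [0.6133 0.1837] 152
scene lip ((614.17333984375, 277.27508544921875), (22.722471237182617, 81.42315673828125), 89.24527740478516) [0.6152 0.2776] 160
scene lidtop ((571.017578125, 26.04241943359375), (61.722232818603516, 55.95228958129883), 33.101585388183594) [0.5712 0.0264] 244
board ((615.8720092773438, -221.36236572265625), (149.70724487304688, 151.85374450683594), 7.676379680633545) [ 0.6179 -0.2207]
jar [0.783 0.027 0.085]
holder pts 605 [0.546 0.166 0.009] [0.695 0.32  0.029]
stop ((614.4334106445312, 230.9903106689453), (118.45362091064453, 122.7988510131836), 87.39452362060547) 215
```

send_rows --deltas '[{"tx": 1.3,"ty": -1.1},{"tx": 4,"ty": -3.2},{"tx": 7,"ty": -5.6},{"tx": 10,"ty": -8},{"tx": 13,"ty": -10.4}]' --claw 8.7

```text
schema error: expected keys tx, ty, tz, rx, ry, rz
```

send_rows --deltas '[{"tx": 3,"ty": -2.4},{"tx": 6,"ty": -4.8},{"tx": 9,"ty": -7.2},{"tx": 12,"ty": -9.6},{"tx": 15,"ty": -12}]'

```text
schema error: expected keys tx, ty, tz, rx, ry, rz
```

send_rows --deltas '[{"tx": 3,"ty": -2.4},{"tx": 6,"ty": -4.8},{"tx": 9,"ty": -7.2},{"tx": 12,"ty": -9.6},{"tx": 15,"ty": -12}]'

```text
schema error: expected keys tx, ty, tz, rx, ry, rz
```

send_rows --deltas '[{"tx": 3,"ty": -2.4,"rz": -0.04},{"tx": 6,"ty": -4.8,"rz": -0.08},{"tx": 8,"ty": -6.6,"rz": -0.12},{"tx": 9.5,"ty": -7.8,"rz": -0.16},{"tx": 10.1,"ty": -8.3,"rz": -0.16}]'

```text
schema error: expected keys tx, ty, tz, rx, ry, rz
```

```bash
cat > to.py <<'E'
import sys
from rig import robot
import numpy as np
from scipy.spatial.transform import Rotation as Ro
o=robot.get_obs();R=Ro.from_quat(o['tool_rot']).as_matrix()
print('t',o['time'],'pos',o['position'].round(4),'yaw',np.degrees(np.arctan2(R[1,0],R[0,0])).round(2),'z',R[:,2].round(4),'F',o['ft_force'].round(1),'M',o['moment'].round(2),'w',round(o['grip_width'],4))
if len(sys.argv)>4:
    x,y,z,yaw=map(float,sys.argv[1:5]);a=np.radians(yaw);c,s=np.cos(a),np.sin(a)
    T=np.array([[c,s,0],[s,-c,0],[0,0,-1.]])
    print('t cm',((R.T@(np.array([x,y,z])-o['position']))*100).round(2),'r',Ro.from_matrix(R.T@T).as_rotvec().round(3))
E
python3 to.py .5655 .026 .026 32.3
```

```text
t 1.7 pos [ 0.2444 -0.5752  0.2226] yaw 23.02 z [-0.  0. -1.] F [-0.9 -0.4  0.3] M [-0.03  0.01 -0.01] w 0.0868
t cm [ 53.06 -42.77  19.66] r [-0.    -0.    -0.162]
```

send_rows --deltas '[{"tx": 1.3,"ty": -1.1,"tz": 0,"rx": 0,"ry": 0,"rz": 0},{"tx": 4,"ty": -3.2,"tz": 0,"rx": 0,"ry": 0,"rz": 0},{"tx": 7,"ty": -5.6,"tz": 0,"rx": 0,"ry": 0,"rz": 0},{"tx": 10,"ty": -8,"tz": 0,"rx": 0,"ry": 0,"rz": 0},{"tx": 13,"ty": -10.4,"tz": 0,"rx": 0,"ry": 0,"rz": 0}]' --claw 8.7

```text
time: 2.12
position: [0.3238, -0.4273, 0.2226]
tool_rot: [0.98, 0.199, 0.0, 0.0]
ft_force: [-0.3, -0.3, 0.2]
grip_width: 0.0868
```

send_rows --deltas '[{"tx": 3,"ty": -2.4,"tz": 0,"rx": 0,"ry": 0,"rz": 0},{"tx": 6,"ty": -4.8,"tz": 0,"rx": 0,"ry": 0,"rz": 0},{"tx": 9,"ty": -7.2,"tz": 0,"rx": 0,"ry": 0,"rz": 0},{"tx": 12,"ty": -9.6,"tz": 0,"rx": 0,"ry": 0,"rz": 0},{"tx": 15,"ty": -12,"tz": 0,"rx": 0,"ry": 0,"rz": 0}]'

```text
time: 2.53
position: [0.4152, -0.2579, 0.2228]
tool_rot: [0.98, 0.199, 0.0, 0.0]
ft_force: [-0.0, -0.0, -0.1]
grip_width: 0.087
```

send_rows --deltas '[{"tx": 3,"ty": -2.4,"tz": 0,"rx": 0,"ry": 0,"rz": 0},{"tx": 6,"ty": -4.8,"tz": 0,"rx": 0,"ry": 0,"rz": 0},{"tx": 9,"ty": -7.2,"tz": 0,"rx": 0,"ry": 0,"rz": 0},{"tx": 12,"ty": -9.6,"tz": 0,"rx": 0,"ry": 0,"rz": 0},{"tx": 15,"ty": -12,"tz": 0,"rx": 0,"ry": 0,"rz": 0}]'

```text
time: 2.95
position: [0.5064, -0.0887, 0.2229]
tool_rot: [0.98, 0.2, 0.0, 0.0]
ft_force: [0.9, -1.0, -0.2]
grip_width: 0.0869
```

send_rows --deltas '[{"tx": 3,"ty": -2.4,"tz": 0,"rx": 0,"ry": 0,"rz": -0.04},{"tx": 6,"ty": -4.8,"tz": 0,"rx": 0,"ry": 0,"rz": -0.08},{"tx": 8,"ty": -6.6,"tz": 0,"rx": 0,"ry": 0,"rz": -0.12},{"tx": 9.5,"ty": -7.8,"tz": 0,"rx": 0,"ry": 0,"rz": -0.16},{"tx": 10.1,"ty": -8.3,"tz": 0,"rx": 0,"ry": 0,"rz": -0.16}]'

```text
time: 3.37
position: [0.5673, 0.0281, 0.2226]
tool_rot: [0.96, 0.279, 0.001, -0.0]
ft_force: [-0.6, -0.5, 0.7]
grip_width: 0.0872
```

```bash
python3 to.py .5655 .026 .027 32.3
```

```text
t 3.3667 pos [0.5673 0.0281 0.2226] yaw 32.41 z [ 1.2e-03  5.0e-04 -1.0e+00] F [-0.6 -0.5  0.7] M [-0.07 -0.06  0.  ] w 0.0872
t cm [-0.29  0.08 19.56] r [ 0.    -0.001  0.002]
```

send_rows --deltas '[{"tx": -0.1,"ty": 0,"tz": 1.5,"rx": 0,"ry": 0,"rz": 0},{"tx": -0.2,"ty": 0,"tz": 4.5,"rx": 0,"ry": 0,"rz": 0},{"tx": -0.2,"ty": 0,"tz": 7.5,"rx": 0,"ry": 0,"rz": 0},{"tx": -0.2,"ty": 0,"tz": 9.5,"rx": 0,"ry": 0,"rz": 0},{"tx": -0.2,"ty": 0,"tz": 10,"rx": 0,"ry": 0,"rz": 0}]'

```text
time: 3.78
position: [0.5616, 0.0239, 0.1193]
tool_rot: [0.961, 0.276, -0.003, -0.001]
ft_force: [-0.6, 0.0, 0.6]
grip_width: 0.087
```

```bash
python3 to.py .5655 .026 .027 32.3
python3 - <<'E'
from h import *
d=robot.camera('scene');save(cv2.resize(d['color'][80:260,200:440],(800,600),interpolation=cv2.INTER_CUBIC),'s1.png')
E
```

```text
t 3.7833 pos [0.5616 0.0239 0.1193] yaw 32.09 z [-7.4e-03  8.0e-04 -1.0e+00] F [-0.6  0.   0.6] M [-0.03  0.07 -0.03] w 0.087
t cm [0.5  0.08 9.22] r [-0.005  0.006 -0.004]
```

View pics/s1.png

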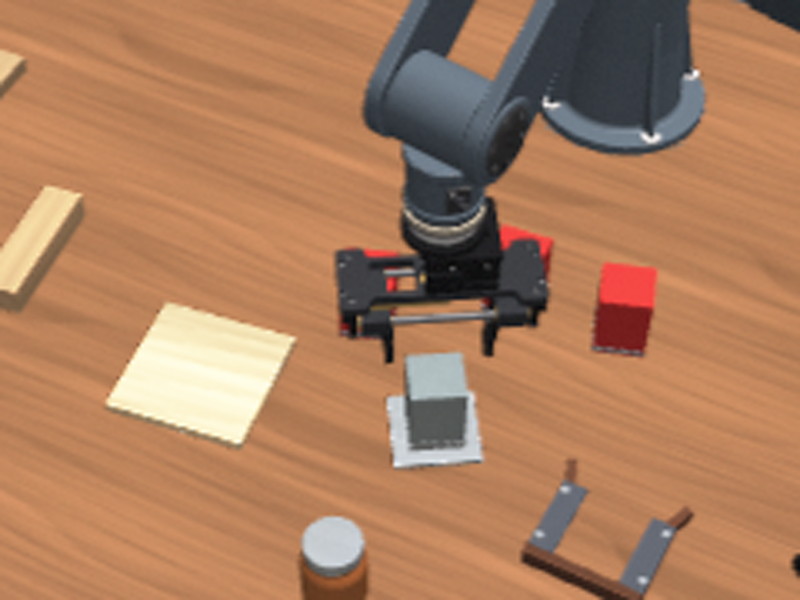

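send_rows --deltas '[{"tx": 0,"ty": 0,"tz": 1.5,"rx": 0,"ry": 0,"rz": 0},{"tx": 0,"ty": 0,"tz": 4,"rx": 0,"ry": 0,"rz": 0},{"tx": 0,"ty": 0,"tz": 6.5,"rx": 0,"ry": 0,"rz": 0},{"tx": 0,"ty": 0,"tz": 8.6,"rx": 0,"ry": 0,"rz": 0},{"tx": 0,"ty": 0,"tz": 9.2,"rx": 0,"ry": 0,"rz": 0}]'

```text
time: 4.25
position: [0.5638, 0.0239, 0.0293]
tool_rot: [0.961, 0.277, -0.001, -0.0]
ft_force: [-0.2, 0.1, 0.9]
grip_width: 0.0868
```

send_rows --deltas '[{"tx": 0,"ty": 0,"tz": 0,"rx": 0,"ry": 0,"rz": 0}]'

```text
time: 4.33
position: [0.5643, 0.024, 0.0302]
tool_rot: [0.961, 0.277, -0.001, -0.0]
ft_force: [-0.8, 0.9, -0.2]
grip_width: 0.0869
```

```bash
python3 to.py .5655 .026 .027 32.3
python3 - <<'E'
from h import *
d=robot.camera('scene');save(cv2.resize(d['color'][120:240,250:410],(800,600),interpolation=cv2.INTER_CUBIC),'s2.png')
E
```

```text
t 4.3333 pos [0.5643 0.024  0.0302] yaw 32.14 z [-1.5e-03  2.0e-04 -1.0e+00] F [-0.8  0.9 -0.2] M [ 0.02 -0.01  0.03] w 0.0869
t cm [ 0.21 -0.1   0.32] r [-0.001  0.001 -0.003]
```

View pics/s2.png

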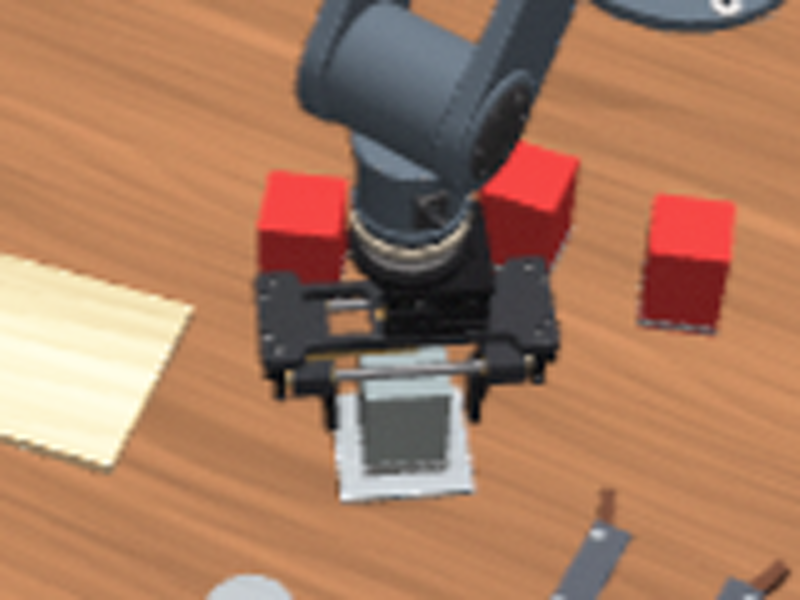

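send_rows --deltas '[{"tx": 0.1,"ty": -0.1,"tz": 0.3,"rx": 0,"ry": 0,"rz": 0},{"tx": 0.1,"ty": -0.1,"tz": 0.3,"rx": 0,"ry": 0,"rz": 0},{"tx": 0.1,"ty": -0.1,"tz": 0.3,"rx": 0,"ry": 0,"rz": 0},{"tx": 0.1,"ty": -0.1,"tz": 0.3,"rx": 0,"ry": 0,"rz": 0},{"tx": 0.1,"ty": -0.1,"tz": 0.3,"rx": 0,"ry": 0,"rz": 0}]' --claw 5.0 --squeeze 35

```text
time: 4.8
position: [0.5652, 0.0258, 0.0283]
tool_rot: [0.961, 0.277, 0.001, 0.0]
ft_force: [0.2, 0.4, -0.3]
grip_width: 0.0614
```

send_rows --deltas '[{"tx": 0,"ty": 0,"tz": 0,"rx": 0,"ry": 0,"rz": 0},{"tx": 0,"ty": 0,"tz": 0,"rx": 0,"ry": 0,"rz": 0},{"tx": 0,"ty": 0,"tz": 0,"rx": 0,"ry": 0,"rz": 0}]'

```text
time: 5.05
position: [0.5654, 0.0255, 0.028]
tool_rot: [0.961, 0.277, 0.001, 0.0]
ft_force: [0.5, -1.9, 3.6]
grip_width: 0.0555
```

```bash
python3 to.py .5655 .026 .027 -1.1
```

```text
t 5.05 pos [0.5654 0.0255 0.028 ] yaw 32.2 z [ 1.3e-03 -5.0e-04 -1.0e+00] F [ 0.5 -1.9  3.6] M [-0.24  0.    0.01] w 0.0555
t cm [ 0.04 -0.04  0.1 ] r [ 0.001 -0.001  0.581]
```

send_rows --deltas '[{"tx": 0,"ty": 0,"tz": 0.1,"rx": 0,"ry": 0,"rz": 0.03},{"tx": 0,"ty": 0,"tz": 0.1,"rx": 0,"ry": 0,"rz": 0.08},{"tx": 0,"ty": 0,"tz": 0.1,"rx": 0,"ry": 0,"rz": 0.14},{"tx": 0,"ty": 0,"tz": 0.1,"rx": 0,"ry": 0,"rz": 0.2},{"tx": 0,"ty": 0,"tz": 0.1,"rx": 0,"ry": 0,"rz": 0.26}]'

```text
time: 5.47
position: [0.5656, 0.0258, 0.0279]
tool_rot: [0.989, 0.149, 0.001, 0.0]
ft_force: [-0.1, -0.2, 8.5]
grip_width: 0.0559
```

```bash
python3 to.py .5655 .026 .027 -1.1
```

```text
t 5.4667 pos [0.5656 0.0258 0.0279] yaw 17.19 z [ 1.9e-03 -4.0e-04 -1.0e+00] F [-0.1 -0.2  8.5] M [0.14 0.25 0.3 ] w 0.0559
t cm [-0.   -0.02  0.09] r [ 0.001 -0.002  0.319]
```

send_rows --deltas '[{"tx": 0,"ty": 0,"tz": 0,"rx": 0,"ry": 0,"rz": 0.07},{"tx": 0,"ty": 0,"tz": 0,"rx": 0,"ry": 0,"rz": 0.14},{"tx": 0,"ty": 0,"tz": 0,"rx": 0,"ry": 0,"rz": 0.21},{"tx": 0,"ty": 0,"tz": 0,"rx": 0,"ry": 0,"rz": 0.27},{"tx": 0,"ty": 0,"tz": 0,"rx": 0,"ry": 0,"rz": 0.3}]'

```text
time: 5.88
position: [0.5657, 0.0258, 0.0279]
tool_rot: [1.0, 0.0, 0.001, 0.0]
ft_force: [-0.5, 1.2, 9.1]
grip_width: 0.0558
```

send_rows --deltas '[{"tx": 0,"ty": 0,"tz": 0,"rx": 0,"ry": 0,"rz": 0},{"tx": 0,"ty": 0,"tz": 0,"rx": 0,"ry": 0,"rz": 0}]'

```text
time: 6.05
position: [0.5657, 0.0258, 0.0279]
tool_rot: [1.0, 0.001, 0.001, 0.0]
ft_force: [-0.3, 0.6, 10.0]
grip_width: 0.0556
```

```bash
python3 to.py .487 .026 .028 -1.1
```

```text
t 6.05 pos [0.5657 0.0258 0.0279] yaw 0.09 z [ 2.1e-03 -1.0e-04 -1.0e+00] F [-0.3  0.6 10. ] M [ 0.03  0.25 -0.04] w 0.0556
t cm [-7.87 -0.03 -0.02] r [ 0.    -0.002  0.021]
```

send_rows --deltas '[{"tx": -0.3,"ty": 0,"tz": 0,"rx": 0,"ry": 0,"rz": 0.01},{"tx": -1.0,"ty": 0,"tz": 0,"rx": 0,"ry": 0,"rz": 0.02},{"tx": -2.0,"ty": 0,"tz": 0,"rx": 0,"ry": 0,"rz": 0.02},{"tx": -3.0,"ty": 0,"tz": 0,"rx": 0,"ry": 0,"rz": 0.02},{"tx": -4.0,"ty": 0,"tz": 0,"rx": 0,"ry": 0,"rz": 0.02}]'

```text
time: 6.47
position: [0.5306, 0.0249, 0.0284]
tool_rot: [1.0, -0.01, 0.007, 0.001]
ft_force: [6.4, -0.4, 5.9]
grip_width: 0.0559
```

send_rows --deltas '[{"tx": -1.0,"ty": 0,"tz": 0,"rx": 0,"ry": 0,"rz": 0},{"tx": -2.0,"ty": 0,"tz": 0,"rx": 0,"ry": 0,"rz": 0},{"tx": -3.0,"ty": 0,"tz": 0,"rx": 0,"ry": 0,"rz": 0},{"tx": -3.7,"ty": 0,"tz": 0,"rx": 0,"ry": 0,"rz": 0},{"tx": -3.9,"ty": 0,"tz": 0,"rx": 0,"ry": 0,"rz": 0}]'

```text
time: 6.88
position: [0.4908, 0.0256, 0.0283]
tool_rot: [1.0, -0.01, 0.006, 0.001]
ft_force: [7.1, 0.5, 7.0]
grip_width: 0.0558
```

```bash
python3 to.py .487 .2325 .028 -1.1;python3 - <<'E'
from h import *
d=robot.camera('scene');save(cv2.resize(d['color'][120:270,270:470],(800,600),interpolation=cv2.INTER_CUBIC),'s3.png')
E
```

```text
t 6.8833 pos [0.4908 0.0256 0.0283] yaw -1.11 z [ 0.012  -0.0016 -0.9999] F [7.1 0.5 7. ] M [ 0.3  -0.87 -0.02] w 0.0558
t cm [-7.800e-01 -2.068e+01 -1.000e-02] r [ 0.001 -0.012 -0.   ]
```

View pics/s3.png

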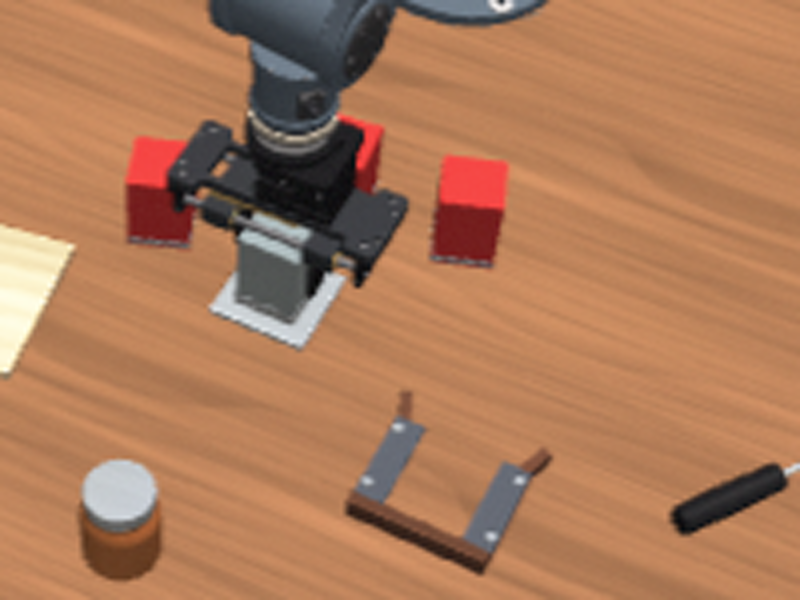

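send_rows --deltas '[{"tx": -0.3,"ty": -0.4,"tz": 0,"rx": 0,"ry": 0,"rz": 0},{"tx": -0.5,"ty": -1.4,"tz": 0,"rx": 0,"ry": 0,"rz": 0},{"tx": -0.5,"ty": -2.6,"tz": 0,"rx": 0,"ry": 0,"rz": 0},{"tx": -0.5,"ty": -3.8,"tz": 0,"rx": 0,"ry": 0,"rz": 0},{"tx": -0.5,"ty": -5,"tz": 0,"rx": 0,"ry": 0,"rz": 0}]'

```text
time: 7.35
position: [0.4847, 0.0752, 0.028]
tool_rot: [1.0, -0.008, 0.003, 0.001]
ft_force: [1.9, -7.5, 10.1]
grip_width: 0.0557
```

send_rows --deltas '[{"tx": 0,"ty": -1.2,"tz": 0,"rx": 0,"ry": 0,"rz": 0},{"tx": 0,"ty": -2.4,"tz": 0,"rx": 0,"ry": 0,"rz": 0},{"tx": 0,"ty": -3.6,"tz": 0,"rx": 0,"ry": 0,"rz": 0},{"tx": 0,"ty": -4.8,"tz": 0,"rx": 0,"ry": 0,"rz": 0},{"tx": 0,"ty": -6,"tz": 0,"rx": 0,"ry": 0,"rz": 0}]'

```text
time: 7.77
position: [0.4846, 0.1356, 0.0279]
tool_rot: [1.0, -0.008, 0.002, 0.001]
ft_force: [1.5, -7.9, 11.4]
grip_width: 0.0558
```

```bash
python3 to.py .487 .2325 .028 -1.1
```

```text
t 7.7667 pos [0.4846 0.1356 0.0279] yaw -0.95 z [ 0.0035 -0.0019 -1.    ] F [ 1.5 -7.9 11.4] M [-1.22  0.26  0.06] w 0.0558
t cm [ 0.08 -9.7  -0.02] r [ 0.002 -0.003  0.003]
```

send_rows --deltas '[{"tx": 0,"ty": -1.2,"tz": 0,"rx": 0,"ry": 0,"rz": 0},{"tx": 0,"ty": -2.4,"tz": 0,"rx": 0,"ry": 0,"rz": 0},{"tx": 0,"ty": -3.6,"tz": 0,"rx": 0,"ry": 0,"rz": 0},{"tx": 0,"ty": -4.8,"tz": 0,"rx": 0,"ry": 0,"rz": 0},{"tx": 0,"ty": -6,"tz": 0,"rx": 0,"ry": 0,"rz": 0}]'

```text
time: 8.18
position: [0.4849, 0.1953, 0.0279]
tool_rot: [1.0, -0.008, 0.001, 0.001]
ft_force: [-0.4, -10.0, 11.9]
grip_width: 0.0557
```

send_rows --deltas '[{"tx": 0,"ty": -1.2,"tz": 0,"rx": 0,"ry": 0,"rz": 0},{"tx": 0,"ty": -2.4,"tz": 0,"rx": 0,"ry": 0,"rz": 0},{"tx": 0,"ty": -3.4,"tz": 0,"rx": 0,"ry": 0,"rz": 0},{"tx": 0,"ty": -3.7,"tz": 0,"rx": 0,"ry": 0,"rz": 0},{"tx": 0,"ty": -3.7,"tz": 0,"rx": 0,"ry": 0,"rz": 0}]'

```text
time: 8.6
position: [0.4853, 0.2332, 0.0279]
tool_rot: [1.0, -0.008, 0.001, 0.0]
ft_force: [-0.2, -4.1, 11.1]
grip_width: 0.0555
```

```bash
python3 to.py .487 .2328 .028 -1.1;python3 - <<'E'
from h import *
for c in ['scene','top']:
    d=robot.camera(c);np.savez(c+'4.npz',**d)
    s=d['color'][160:280,310:470] if c=='scene' else d['color'][130:280,150:350]
    save(cv2.resize(s,(800,600),interpolation=cv2.INTER_CUBIC),c+'4.png')
E
```

```text
t 8.6 pos [0.4853 0.2332 0.0279] yaw -0.93 z [ 0.0017 -0.001  -1.    ] F [-0.2 -4.1 11.1] M [-0.41  0.21  0.16] w 0.0555
t cm [ 0.17  0.04 -0.01] r [ 0.001 -0.002  0.003]
```

View pics/scene4.png

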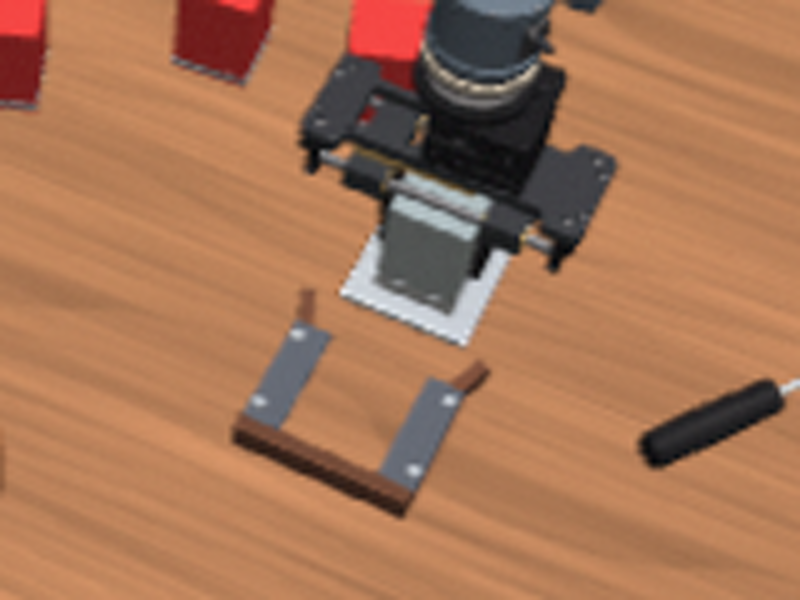

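View pics/top4.png

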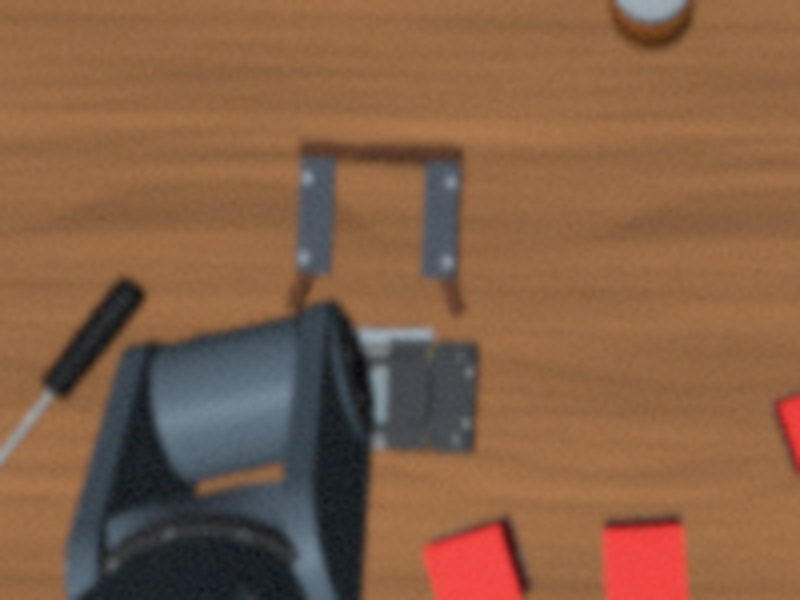

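Run:
```python
from h import *
d=dict(np.load('scene4.npz'));W=cloud(d);t=dict(np.load('top4.npz'))
for q in [(378.4,218.6),(403,229)]: print(ray(d,q,.006).round(4))
# lip corners scene: inner mouth corners, stop inner
for q in [(330,338),(428,380),(275,425),(385,475)]: print('lip',ray(d,(310+q[0]/5,160+q[1]/5),.0135).round(4))
for q in [(332,272),(422,275),(334,160),(427,163)]: print('lipT',ray(t,(150+q[0]/4,130+q[1]/4),.0135).round(4))
print('footT',ray(t,(150+434/4,130+328/4),.006).round(4))
```

```text
[0.532  0.1901 0.006 ]
[0.5336 0.2786 0.006 ]
lip [0.5748 0.1985 0.0135]
lip [0.5759 0.2679 0.0135]
lip [0.6533 0.1935 0.0135]
lip [0.6555 0.27   0.0135]
lipT [0.5737 0.2626 0.0135]
lipT [0.5725 0.1949 0.0135]
lipT [0.6584 0.2633 0.0135]
lipT [0.6573 0.1931 0.0135]
footT [0.533  0.1861 0.006 ]
```

send_rows --deltas '[{"tx": 0.4,"ty": 0.12,"tz": 0,"rx": 0,"ry": 0,"rz": 0},{"tx": 1.0,"ty": 0.12,"tz": 0,"rx": 0,"ry": 0,"rz": 0},{"tx": 1.8,"ty": 0.12,"tz": 0,"rx": 0,"ry": 0,"rz": 0},{"tx": 2.6,"ty": 0.12,"tz": 0,"rx": 0,"ry": 0,"rz": 0},{"tx": 3.2,"ty": 0.12,"tz": 0,"rx": 0,"ry": 0,"rz": 0}]'

```text
time: 9.12
position: [0.5059, 0.2314, 0.0283]
tool_rot: [1.0, -0.009, -0.01, 0.001]
ft_force: [-17.9, 0.2, 27.6]
grip_width: 0.0559
```

send_rows --deltas '[{"tx": 0.6,"ty": 0,"tz": 0,"rx": 0,"ry": 0,"rz": 0},{"tx": 1.2,"ty": 0,"tz": 0,"rx": 0,"ry": 0,"rz": 0},{"tx": 1.8,"ty": 0,"tz": 0,"rx": 0,"ry": 0,"rz": 0},{"tx": 2.4,"ty": 0,"tz": 0,"rx": 0,"ry": 0,"rz": 0},{"tx": 3.0,"ty": 0,"tz": 0,"rx": 0,"ry": 0,"rz": 0}]'

```text
time: 9.53
position: [0.5359, 0.2308, 0.0283]
tool_rot: [1.0, -0.009, -0.011, 0.001]
ft_force: [-19.4, 0.1, 27.4]
grip_width: 0.0558
```

```bash
python3 to.py .6135 .2298 .028 -1.1;python3 - <<'E'
from h import *
d=robot.camera('scene');save(cv2.resize(d['color'][160:280,310:470],(800,600),interpolation=cv2.INTER_CUBIC),'s5.png')
E
```

```text
t 9.5333 pos [0.5359 0.2308 0.0283] yaw -1.03 z [-0.0212 -0.0024 -0.9998] F [-19.4   0.1  27.4] M [0.27 2.87 0.06] w 0.0558
t cm [ 7.76 -0.04 -0.14] r [0.003 0.021 0.001]
```

View pics/s5.png

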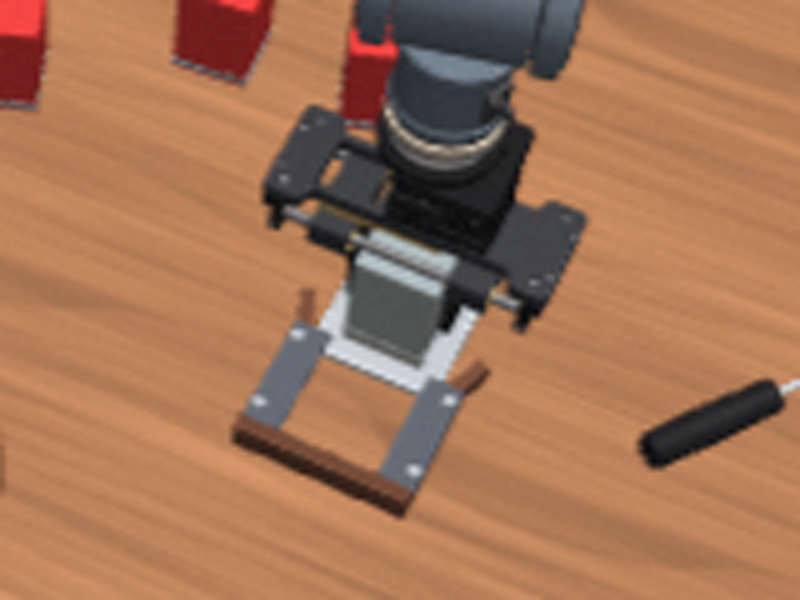

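send_rows --deltas '[{"tx": 0.4,"ty": 0,"tz": -0.08,"rx": 0,"ry": 0,"rz": 0},{"tx": 1.0,"ty": 0,"tz": -0.12,"rx": 0,"ry": 0,"rz": 0},{"tx": 1.6,"ty": 0,"tz": -0.12,"rx": 0,"ry": 0,"rz": 0},{"tx": 2.2,"ty": 0,"tz": -0.12,"rx": 0,"ry": 0,"rz": 0},{"tx": 2.8,"ty": 0,"tz": -0.12,"rx": 0,"ry": 0,"rz": 0}]'

```text
time: 10.0
position: [0.5681, 0.2306, 0.0282]
tool_rot: [1.0, -0.009, -0.007, 0.001]
ft_force: [-10.7, 0.1, 12.3]
grip_width: 0.056
```

```bash
python3 to.py .6135 .2298 .028 -1.1
```

```text
t 10.0 pos [0.5681 0.2306 0.0282] yaw -1.04 z [-0.0134 -0.0013 -0.9999] F [-10.7   0.1  12.3] M [0.16 1.63 0.03] w 0.056
t cm [ 4.54 -0.   -0.04] r [0.002 0.013 0.001]
```

Passing under the lips with no side force. On to the stop.

send_rows --deltas '[{"tx": 0.6,"ty": 0,"tz": 0,"rx": 0,"ry": 0,"rz": 0},{"tx": 1.2,"ty": 0,"tz": 0,"rx": 0,"ry": 0,"rz": 0},{"tx": 1.8,"ty": 0,"tz": 0,"rx": 0,"ry": 0,"rz": 0},{"tx": 2.4,"ty": 0,"tz": 0,"rx": 0,"ry": 0,"rz": 0},{"tx": 3.0,"ty": 0,"tz": 0,"rx": 0,"ry": 0,"rz": 0}]'

```text
time: 10.42
position: [0.5986, 0.2302, 0.0282]
tool_rot: [1.0, -0.009, -0.006, 0.001]
ft_force: [-10.9, 0.0, 12.1]
grip_width: 0.0559
```

send_rows --deltas '[{"tx": 0.3,"ty": 0,"tz": 0,"rx": 0,"ry": 0,"rz": 0},{"tx": 0.6,"ty": 0,"tz": 0,"rx": 0,"ry": 0,"rz": 0},{"tx": 0.9,"ty": 0,"tz": 0,"rx": 0,"ry": 0,"rz": 0}]'

```text
time: 10.67
position: [0.6077, 0.2301, 0.0282]
tool_rot: [1.0, -0.009, -0.006, 0.001]
ft_force: [-9.9, -0.8, 12.1]
grip_width: 0.0557
```

```bash
python3 to.py .6135 .2298 .028 -1.1
```

```text
t 10.6667 pos [0.6077 0.2301 0.0282] yaw -1.04 z [-1.230e-02 -9.000e-04 -9.999e-01] F [-9.9 -0.8 12.1] M [0.06 1.45 0.  ] w 0.0557
t cm [0.58 0.02 0.01] r [0.001 0.012 0.001]
```

send_rows --deltas '[{"tx": 0.2,"ty": 0,"tz": 0,"rx": 0,"ry": 0,"rz": 0},{"tx": 0.35,"ty": 0,"tz": 0,"rx": 0,"ry": 0,"rz": 0},{"tx": 0.5,"ty": 0,"tz": 0,"rx": 0,"ry": 0,"rz": 0}]'

```text
time: 10.92
position: [0.6128, 0.23, 0.0281]
tool_rot: [1.0, -0.009, -0.006, 0.0]
ft_force: [-10.3, 0.1, 12.2]
grip_width: 0.0556
```

send_rows --deltas '[{"tx": 0.1,"ty": 0,"tz": 0,"rx": 0,"ry": 0,"rz": 0},{"tx": 0.2,"ty": 0,"tz": 0,"rx": 0,"ry": 0,"rz": 0}]'

```text
time: 11.08
position: [0.6131, 0.23, 0.0283]
tool_rot: [1.0, -0.009, -0.008, 0.001]
ft_force: [-15.8, 0.2, 15.8]
grip_width: 0.0559
```

```bash
python3 to.py .6135 .2298 .028 -1.1
```

```text
t 11.0833 pos [0.6131 0.23   0.0283] yaw -1.04 z [-0.0156 -0.0011 -0.9999] F [-15.8   0.2  15.8] M [ 0.14  2.12 -0.01] w 0.0559
t cm [0.04 0.02 0.03] r [0.001 0.016 0.001]
```

send_rows --deltas '[{"tx": 0.15,"ty": 0,"tz": 0,"rx": 0,"ry": 0,"rz": 0},{"tx": 0.25,"ty": 0,"tz": 0,"rx": 0,"ry": 0,"rz": 0},{"tx": 0.25,"ty": 0,"tz": 0,"rx": 0,"ry": 0,"rz": 0}]'

```text
time: 11.33
position: [0.6133, 0.2301, 0.0284]
tool_rot: [1.0, -0.009, -0.01, 0.001]
ft_force: [-16.9, 0.3, 18.8]
grip_width: 0.0559
```

```bash
python3 to.py .6135 .2298 .028 -1.1;python3 - <<'E'
from h import *
d=robot.camera('scene');save(cv2.resize(d['color'][180:270,330:450],(800,600),interpolation=cv2.INTER_CUBIC),'s6.png')
E
```

```text
t 11.3333 pos [0.6133 0.2301 0.0284] yaw -1.04 z [-0.0203 -0.0014 -0.9998] F [-16.9   0.3  18.8] M [0.17 2.58 0.01] w 0.0559
t cm [0.02 0.03 0.04] r [0.002 0.02  0.001]
```

View pics/s6.png

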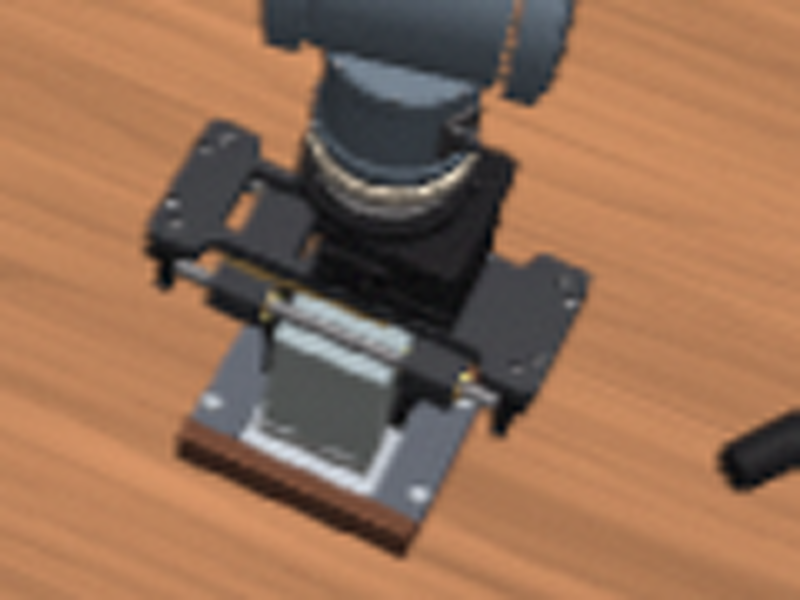

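send_rows --deltas '[{"tx": -0.15,"ty": 0,"tz": 0,"rx": 0,"ry": 0,"rz": 0},{"tx": -0.3,"ty": 0,"tz": 0,"rx": 0,"ry": 0,"rz": 0},{"tx": -0.4,"ty": 0,"tz": 0,"rx": 0,"ry": 0,"rz": 0},{"tx": -0.4,"ty": 0,"tz": 0,"rx": 0,"ry": 0,"rz": 0}]' --squeeze 45

```text
time: 11.72
position: [0.613, 0.23, 0.0282]
tool_rot: [1.0, -0.009, -0.006, 0.001]
ft_force: [-10.0, 0.0, 12.8]
grip_width: 0.0559
```

```bash
python3 to.py .6135 .2298 .113 -1.1
```

```text
t 11.7167 pos [0.613  0.23   0.0282] yaw -1.03 z [-1.190e-02 -9.000e-04 -9.999e-01] F [-10.    0.   12.8] M [ 0.09  1.51 -0.05] w 0.0559
t cm [-0.05  0.03 -8.48] r [0.001 0.012 0.001]
```

send_rows --deltas '[{"tx": -0.3,"ty": 0,"tz": 0,"rx": 0,"ry": 0,"rz": 0},{"tx": -0.3,"ty": 0,"tz": -0.25,"rx": 0,"ry": 0,"rz": 0},{"tx": -0.3,"ty": 0,"tz": -0.5,"rx": 0,"ry": 0,"rz": 0},{"tx": -0.3,"ty": 0,"tz": -0.8,"rx": 0,"ry": 0,"rz": 0}]'

```text
time: 12.05
position: [0.6132, 0.2297, 0.0332]
tool_rot: [1.0, -0.009, -0.003, 0.0]
ft_force: [-0.8, 0.7, -15.8]
grip_width: 0.0556
```

```bash
python3 to.py .6135 .2298 .113 -1.1
```

```text
t 12.05 pos [0.6132 0.2297 0.0332] yaw -1.06 z [-6.6e-03 -7.0e-04 -1.0e+00] F [ -0.8   0.7 -15.8] M [ 0.21  0.27 -0.01] w 0.0556
t cm [-0.02 -0.01 -7.98] r [0.001 0.007 0.001]
```

send_rows --deltas '[{"tx": 0,"ty": 0,"tz": -0.5,"rx": 0,"ry": 0,"rz": 0},{"tx": 0,"ty": 0,"tz": -1.0,"rx": 0,"ry": 0,"rz": 0},{"tx": 0,"ty": 0,"tz": -1.5,"rx": 0,"ry": 0,"rz": 0},{"tx": 0,"ty": 0,"tz": -2,"rx": 0,"ry": 0,"rz": 0},{"tx": 0,"ty": 0,"tz": -2.5,"rx": 0,"ry": 0,"rz": 0}]'

```text
time: 12.47
position: [0.6137, 0.2295, 0.0601]
tool_rot: [1.0, -0.009, -0.003, 0.0]
ft_force: [-4.6, 0.1, -15.7]
grip_width: 0.0559
```

```bash
python3 to.py .6135 .2298 .113 -1.1;python3 - <<'E'
from h import *
d=robot.camera('scene');save(cv2.resize(d['color'][165:270,320:460],(800,600),interpolation=cv2.INTER_CUBIC),'s7.png')
E
```

```text
t 12.4667 pos [0.6137 0.2295 0.0601] yaw -1.04 z [-5.5e-03 -9.0e-04 -1.0e+00] F [ -4.6   0.1 -15.7] M [ 0.08  0.81 -0.06] w 0.0559
t cm [-0.05 -0.02 -5.29] r [0.001 0.005 0.001]
```

View pics/s7.png

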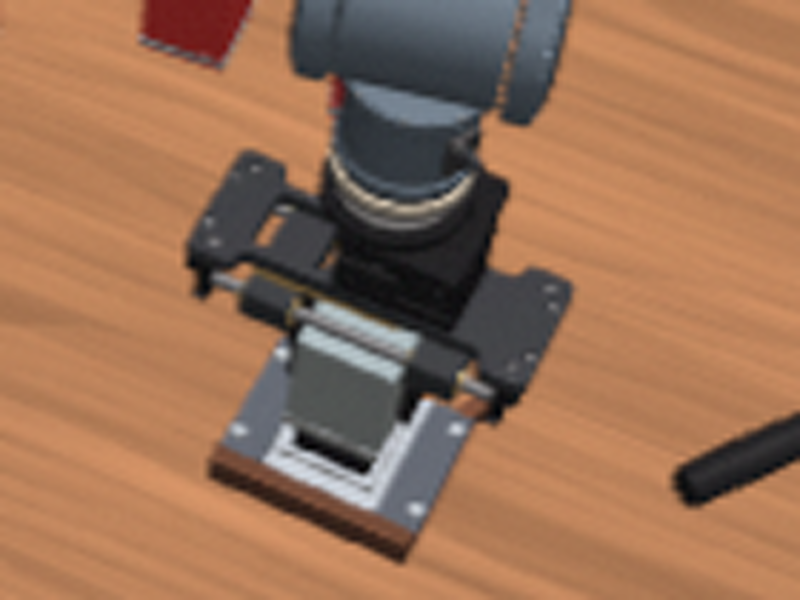

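send_rows --deltas '[{"tx": -0.1,"ty": 0,"tz": -0.5,"rx": 0,"ry": 0,"rz": 0},{"tx": -0.1,"ty": 0,"tz": -1.0,"rx": 0,"ry": 0,"rz": 0},{"tx": -0.1,"ty": 0,"tz": -1.5,"rx": 0,"ry": 0,"rz": 0},{"tx": -0.1,"ty": 0,"tz": -2,"rx": 0,"ry": 0,"rz": 0},{"tx": -0.1,"ty": 0,"tz": -2.5,"rx": 0,"ry": 0,"rz": 0}]'

```text
time: 12.93
position: [0.6196, 0.2304, 0.09]
tool_rot: [1.0, -0.009, 0.006, -0.001]
ft_force: [-0.3, 0.7, -0.7]
grip_width: 0.0556
```

```bash
python3 to.py .613 .2298 .123 -1.1
```

```text
t 12.9333 pos [0.6196 0.2304 0.09  ] yaw -1.05 z [ 0.011   0.0017 -0.9999] F [-0.3  0.7 -0.7] M [ 0.02  0.04 -0.02] w 0.0556
t cm [-0.63  0.07 -3.31] r [-0.002 -0.011  0.001]
```

send_rows --deltas '[{"tx": -0.3,"ty": 0,"tz": 0,"rx": 0,"ry": 0,"rz": 0},{"tx": -0.3,"ty": 0,"tz": 0,"rx": 0,"ry": 0,"rz": 0}]'

```text
time: 13.1
position: [0.6136, 0.2302, 0.088]
tool_rot: [1.0, -0.009, 0.002, -0.0]
ft_force: [0.2, 0.4, -1.5]
grip_width: 0.0559
```

```bash
python3 to.py .613 .2298 .123 -1.1
```

```text
t 13.1 pos [0.6136 0.2302 0.088 ] yaw -1.05 z [ 4.9e-03  8.0e-04 -1.0e+00] F [ 0.2  0.4 -1.5] M [0.05 0.07 0.01] w 0.0559
t cm [-0.05  0.04 -3.5 ] r [-0.001 -0.005  0.001]
```

send_rows --deltas '[{"tx": 0,"ty": 0,"tz": -0.8,"rx": 0,"ry": 0,"rz": 0},{"tx": 0,"ty": 0,"tz": -1.8,"rx": 0,"ry": 0,"rz": 0},{"tx": 0,"ty": 0,"tz": -3,"rx": 0,"ry": 0,"rz": 0},{"tx": 0,"ty": 0,"tz": -4.2,"rx": 0,"ry": 0,"rz": 0},{"tx": 0,"ty": 0,"tz": -5,"rx": 0,"ry": 0,"rz": 0}]'

```text
time: 13.52
position: [0.6131, 0.2302, 0.1381]
tool_rot: [1.0, -0.009, 0.002, -0.0]
ft_force: [0.2, 1.0, -1.7]
grip_width: 0.0559
```

```bash
python3 to.py .617 -.221 .14 7.7;python3 - <<'E'
from h import *
d=robot.camera('scene');np.savez('s8.npz',**d);save(cv2.resize(d['color'][165:270,320:460],(800,600),interpolation=cv2.INTER_CUBIC),'s8.png')
E
```

```text
t 13.5167 pos [0.6131 0.2302 0.1381] yaw -1.04 z [ 3.e-03  6.e-04 -1.e+00] F [ 0.2  1.  -1.7] M [ 0.03  0.04 -0.02] w 0.0559
t cm [ 1.21 45.1  -0.21] r [-0.    -0.003 -0.153]
```

View pics/s8.png

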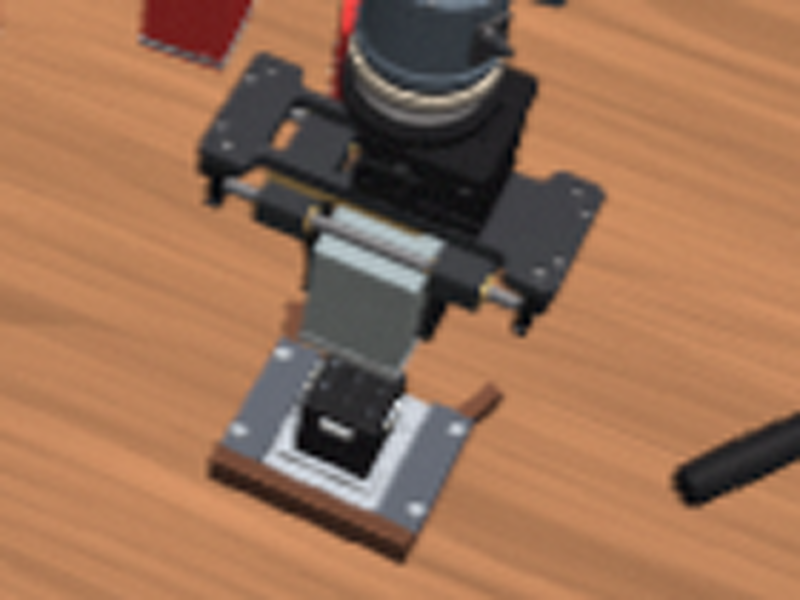

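send_rows --deltas '[{"tx": 0,"ty": 0.7,"tz": -0.5,"rx": 0,"ry": 0,"rz": 0},{"tx": 0,"ty": 2.2,"tz": -1,"rx": 0,"ry": 0,"rz": 0},{"tx": 0.1,"ty": 5,"tz": -1,"rx": 0,"ry": 0,"rz": 0},{"tx": 0.2,"ty": 8,"tz": -1,"rx": 0,"ry": 0,"rz": 0},{"tx": 0.3,"ty": 11,"tz": -1,"rx": 0,"ry": 0,"rz": 0}]'

```text
time: 13.98
position: [0.6124, 0.1178, 0.1457]
tool_rot: [1.0, -0.009, -0.0, 0.0]
ft_force: [0.5, 0.2, -1.2]
grip_width: 0.0556
```

send_rows --deltas '[{"tx": 0,"ty": 3,"tz": 0,"rx": 0,"ry": 0,"rz": 0},{"tx": 0.1,"ty": 6,"tz": 0,"rx": 0,"ry": 0,"rz": 0},{"tx": 0.2,"ty": 9,"tz": 0,"rx": 0,"ry": 0,"rz": 0},{"tx": 0.3,"ty": 12,"tz": 0,"rx": 0,"ry": 0,"rz": 0},{"tx": 0.4,"ty": 15,"tz": 0,"rx": 0,"ry": 0,"rz": 0}]'

```text
time: 14.4
position: [0.6132, -0.0329, 0.1455]
tool_rot: [1.0, -0.01, -0.001, 0.0]
ft_force: [0.6, 0.7, -1.7]
grip_width: 0.0555
```

send_rows --deltas '[{"tx": 0,"ty": 3,"tz": 0,"rx": 0,"ry": 0,"rz": -0.03},{"tx": 0.1,"ty": 6,"tz": 0,"rx": 0,"ry": 0,"rz": -0.06},{"tx": 0.2,"ty": 9,"tz": 0,"rx": 0,"ry": 0,"rz": -0.09},{"tx": 0.3,"ty": 12,"tz": 0,"rx": 0,"ry": 0,"rz": -0.12},{"tx": 0.4,"ty": 14.5,"tz": 0,"rx": 0,"ry": 0,"rz": -0.15}]'

```text
time: 14.82
position: [0.6143, -0.1787, 0.1455]
tool_rot: [0.998, 0.066, -0.001, 0.0]
ft_force: [0.4, 0.7, -0.8]
grip_width: 0.0561
```

send_rows --deltas '[{"tx": 0,"ty": 1.5,"tz": 0,"rx": 0,"ry": 0,"rz": 0},{"tx": 0,"ty": 2.8,"tz": 0,"rx": 0,"ry": 0,"rz": 0},{"tx": 0,"ty": 3.7,"tz": 0,"rx": 0,"ry": 0,"rz": 0},{"tx": 0,"ty": 4.2,"tz": 0,"rx": 0,"ry": 0,"rz": 0},{"tx": 0,"ty": 4.2,"tz": 0,"rx": 0,"ry": 0,"rz": 0}]'

```text
time: 15.23
position: [0.6213, -0.2172, 0.1456]
tool_rot: [0.998, 0.066, -0.0, -0.0]
ft_force: [-0.6, -0.0, -1.3]
grip_width: 0.0555
```

```bash
python3 to.py .617 -.221 .032 7.7;python3 - <<'E'
from h import *
d=robot.camera('scene');np.savez('s9.npz',**d);save(d['color'],'s9.png')
save(cv2.resize(d['color'][170:260,330:450],(800,600),interpolation=cv2.INTER_CUBIC),'s9h.png')
d=robot.camera('top');np.savez('t9.npz',**d);save(cv2.resize(d['color'][140:240,190:300],(660,600),interpolation=cv2.INTER_CUBIC),'t9h.png')
E
```

```text
t 15.2333 pos [ 0.6213 -0.2172  0.1456] yaw 7.52 z [-0.  0. -1.] F [-0.6 -0.  -1.3] M [ 0.05  0.02 -0.  ] w 0.0555
t cm [-0.47  0.32 11.36] r [-0.     0.    -0.003]
```

View pics/s9.png

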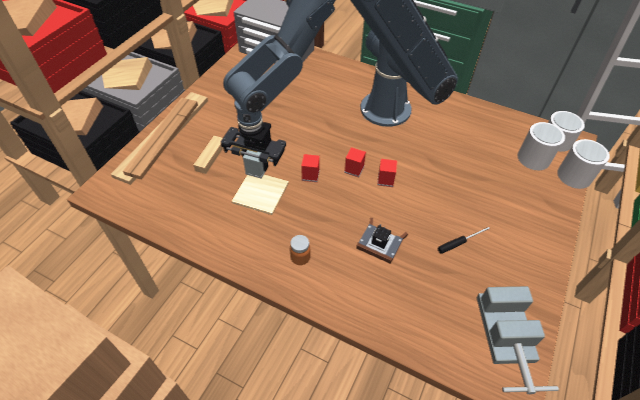

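View pics/s9h.png

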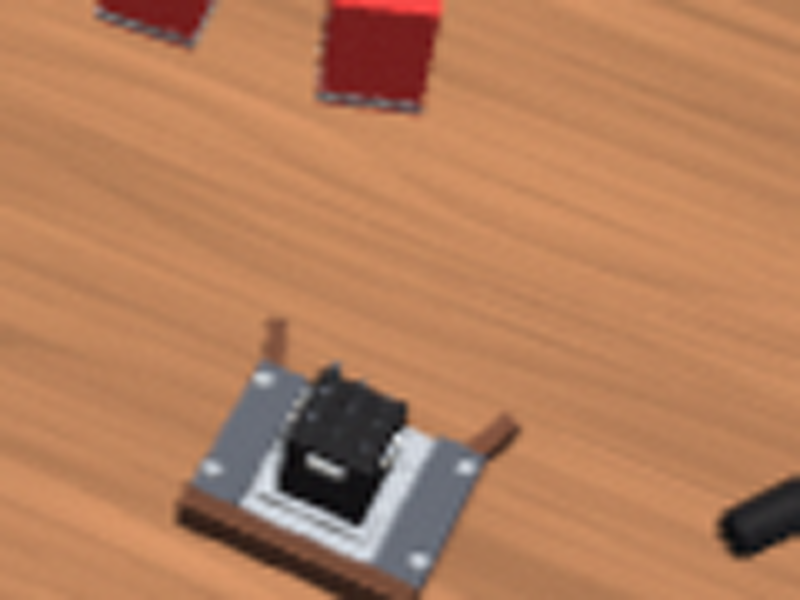

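View pics/t9h.png

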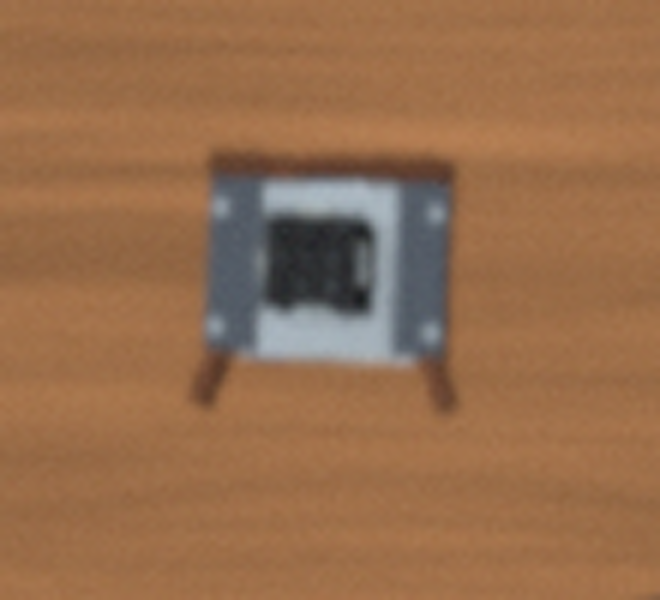

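send_rows --deltas '[{"tx": -0.1,"ty": 0.1,"tz": 1,"rx": 0,"ry": 0,"rz": 0},{"tx": -0.3,"ty": 0.2,"tz": 3,"rx": 0,"ry": 0,"rz": 0},{"tx": -0.4,"ty": 0.3,"tz": 5.5,"rx": 0,"ry": 0,"rz": 0},{"tx": -0.4,"ty": 0.3,"tz": 7.5,"rx": 0,"ry": 0,"rz": 0},{"tx": -0.4,"ty": 0.3,"tz": 8.5,"rx": 0,"ry": 0,"rz": 0}]'

```text
time: 15.75
position: [0.6155, -0.2181, 0.0574]
tool_rot: [0.998, 0.066, -0.002, -0.002]
ft_force: [-0.4, 1.0, -1.5]
grip_width: 0.0558
```

send_rows --deltas '[{"tx": 0,"ty": 0,"tz": 0.5,"rx": 0,"ry": 0,"rz": 0},{"tx": 0,"ty": 0,"tz": 1,"rx": 0,"ry": 0,"rz": 0},{"tx": 0,"ty": 0,"tz": 1.4,"rx": 0,"ry": 0,"rz": 0},{"tx": 0,"ty": 0,"tz": 1.8,"rx": 0,"ry": 0,"rz": 0},{"tx": 0,"ty": 0,"tz": 1.8,"rx": 0,"ry": 0,"rz": 0}]'

```text
time: 16.17
position: [0.6178, -0.2203, 0.0428]
tool_rot: [0.998, 0.066, 0.0, 0.0]
ft_force: [0.1, 0.6, -1.7]
grip_width: 0.0559
```

```bash
python3 to.py .617 -.221 .030 7.7;python3 - <<'E'
from h import *
d=robot.camera('scene');save(cv2.resize(d['color'][110:230,190:350],(800,600),interpolation=cv2.INTER_CUBIC),'s10.png')
E
```

```text
t 16.1667 pos [ 0.6178 -0.2203  0.0428] yaw 7.56 z [ 3.e-04 -2.e-04 -1.e+00] F [ 0.1  0.6 -1.7] M [ 0.03  0.04 -0.02] w 0.0559
t cm [-0.08  0.06  1.28] r [ 0.    -0.    -0.002]
```

View pics/s10.png

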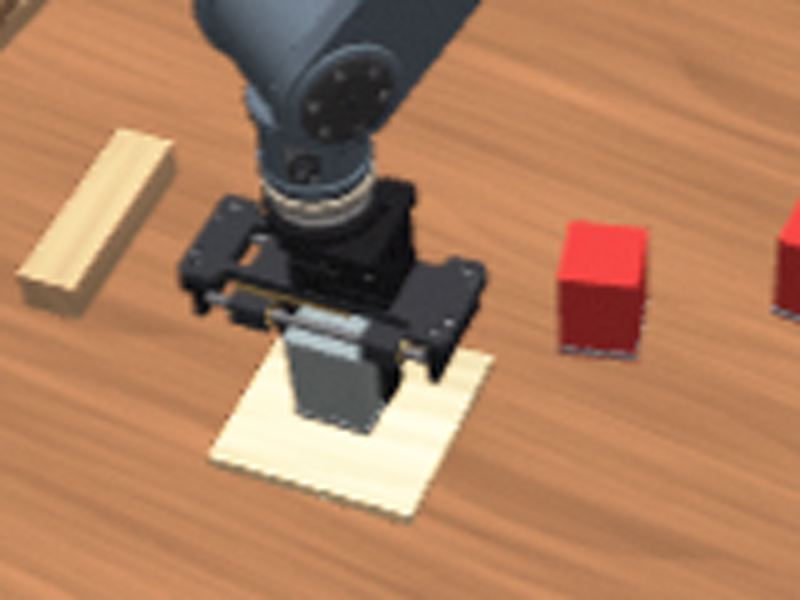

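Centred over the board, about 12 mm above it. I'll lower it in small steps until it makes contact.

send_rows --deltas '[{"tx": 0,"ty": 0,"tz": 0.3,"rx": 0,"ry": 0,"rz": 0},{"tx": 0,"ty": 0,"tz": 0.6,"rx": 0,"ry": 0,"rz": 0},{"tx": 0,"ty": 0,"tz": 0.8,"rx": 0,"ry": 0,"rz": 0},{"tx": 0,"ty": 0,"tz": 0.95,"rx": 0,"ry": 0,"rz": 0},{"tx": 0,"ty": 0,"tz": 1.05,"rx": 0,"ry": 0,"rz": 0}]'

```text
time: 16.63
position: [0.6175, -0.2203, 0.032]
tool_rot: [0.998, 0.066, -0.0, -0.0]
ft_force: [0.2, 0.2, -1.3]
grip_width: 0.0558
```

send_rows --deltas '[{"tx": 0,"ty": 0,"tz": 0.1,"rx": 0,"ry": 0,"rz": 0},{"tx": 0,"ty": 0,"tz": 0.2,"rx": 0,"ry": 0,"rz": 0},{"tx": 0,"ty": 0,"tz": 0.2,"rx": 0,"ry": 0,"rz": 0}]'

```text
time: 16.88
position: [0.6175, -0.2203, 0.03]
tool_rot: [0.998, 0.066, -0.0, -0.0]
ft_force: [-0.4, 0.0, -1.9]
grip_width: 0.0559
```

send_rows --deltas '[{"tx": 0,"ty": 0,"tz": 0.1,"rx": 0,"ry": 0,"rz": 0},{"tx": 0,"ty": 0,"tz": 0.1,"rx": 0,"ry": 0,"rz": 0}]'

```text
time: 17.05
position: [0.6176, -0.2203, 0.0299]
tool_rot: [0.998, 0.066, 0.0, 0.0]
ft_force: [-1.1, 0.6, 4.3]
grip_width: 0.0559
```

send_rows --deltas '[{"tx": 0,"ty": 0,"tz": 0,"rx": 0,"ry": 0,"rz": 0},{"tx": 0,"ty": 0,"tz": 0,"rx": 0,"ry": 0,"rz": 0},{"tx": 0,"ty": 0,"tz": 0,"rx": 0,"ry": 0,"rz": 0},{"tx": 0,"ty": 0,"tz": 0,"rx": 0,"ry": 0,"rz": 0},{"tx": 0,"ty": 0,"tz": 0,"rx": 0,"ry": 0,"rz": 0}]' --claw 8.0

```text
time: 17.47
position: [0.6177, -0.2204, 0.0292]
tool_rot: [0.998, 0.066, 0.0, 0.0]
ft_force: [0.0, -0.3, -0.6]
grip_width: 0.0772
```

send_rows --deltas '[{"tx": 0,"ty": 0,"tz": -0.5,"rx": 0,"ry": 0,"rz": 0},{"tx": 0,"ty": 0,"tz": -1.5,"rx": 0,"ry": 0,"rz": 0},{"tx": 0,"ty": 0,"tz": -3,"rx": 0,"ry": 0,"rz": 0},{"tx": 0,"ty": 0,"tz": -5,"rx": 0,"ry": 0,"rz": 0},{"tx": 0,"ty": 0,"tz": -7.5,"rx": 0,"ry": 0,"rz": 0}]'

```text
time: 17.88
position: [0.6168, -0.2199, 0.1046]
tool_rot: [0.998, 0.066, -0.001, -0.001]
ft_force: [0.5, 0.5, 0.2]
grip_width: 0.0799
```

send_rows --deltas '[{"tx": 0,"ty": 0,"tz": -3,"rx": 0,"ry": 0,"rz": 0},{"tx": 0,"ty": 0,"tz": -6,"rx": 0,"ry": 0,"rz": 0},{"tx": -2,"ty": 0,"tz": -9,"rx": 0,"ry": 0,"rz": 0},{"tx": -5,"ty": 0,"tz": -11,"rx": 0,"ry": 0,"rz": 0},{"tx": -8,"ty": 0,"tz": -12,"rx": 0,"ry": 0,"rz": 0}]'

```text
time: 18.3
position: [0.5396, -0.2318, 0.2287]
tool_rot: [0.998, 0.067, 0.003, 0.002]
ft_force: [0.3, -0.0, 0.4]
grip_width: 0.0799
```

send_rows --deltas '[{"tx": -3,"ty": 0,"tz": 0,"rx": 0,"ry": 0,"rz": 0},{"tx": -5,"ty": 0,"tz": 0,"rx": 0,"ry": 0,"rz": 0},{"tx": -6,"ty": 0,"tz": 0,"rx": 0,"ry": 0,"rz": 0},{"tx": -6,"ty": 0,"tz": 0,"rx": 0,"ry": 0,"rz": 0},{"tx": -6,"ty": 0,"tz": 0,"rx": 0,"ry": 0,"rz": 0}]'

```text
time: 18.72
position: [0.4795, -0.2392, 0.225]
tool_rot: [0.998, 0.065, 0.001, 0.001]
ft_force: [0.2, 0.6, -0.6]
grip_width: 0.0799
```

```bash
python3 to.py
python3 - <<'E'
from h import *
for c in ['scene','top']:
    d=robot.camera(c);np.savez(c+'11.npz',**d);save(d['color'],c+'11.png')
    W=cloud(d);z=d['z_map']>0
    m=z&(np.hypot(W[...,0]-.617,W[...,1]+.221)<.07)&(W[...,2]>.08);p=W[m]
    print(c,'lid top pts',m.sum(),np.median(p,0).round(4),cv2.minAreaRect((p[:,:2]*1000).astype(np.float32)))
E
```

```text
t 18.7167 pos [ 0.4795 -0.2392  0.225 ] yaw 7.5 z [ 2.e-03 -9.e-04 -1.e+00] F [ 0.2  0.6 -0.6] M [ 0.04  0.04 -0.02] w 0.0799
scene lid top pts 272 [ 0.6238 -0.2185  0.092 ] ((600.1123657226562, -224.74114990234375), (103.64421844482422, 59.4295768737793), 8.487722396850586)
top lid top pts 418 [ 0.618  -0.2191  0.0918] ((619.1972045898438, -219.98196411132812), (55.97761154174805, 56.5633430480957), 7.754858493804932)
```

View pics/scene11.png

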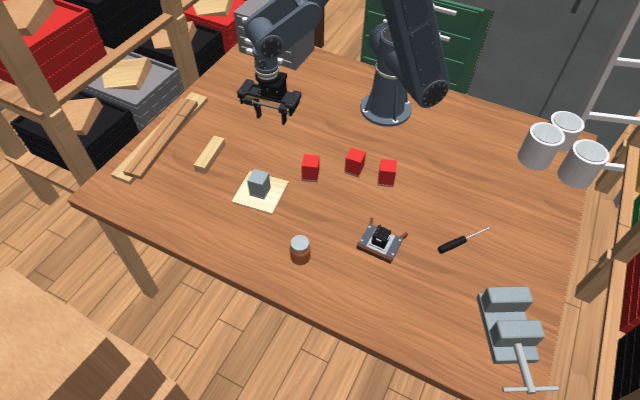

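View pics/top11.png

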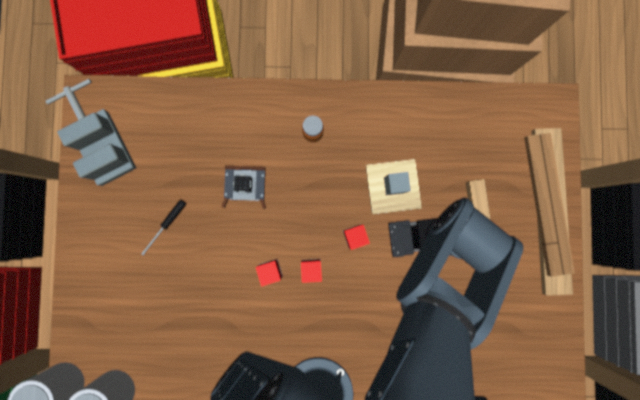

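```bash
python3 -c "
from rig import robot
print(robot.hand_in())"
```

```text
the job is handed in; nothing more can be done
None
```

The job is done and handed in at about 19 s on the robot clock. The hand-in gave no verdict.

- **Slide:** I gripped the lid low and turned and slid the tin along the bench under a light downward push, 6–28 N throughout. It went under the lips until it met the cross stop.
- **Lid off:** I drew the lid straight up at about 16 N and the base stayed held. When the springs let go, the tool jumped about 6 mm towards the stop. I brought it back before lifting on, and the reading was only the lid's weight.
- **Lid down:** I lowered the lid onto the board until contact, then released it. No drop showed.

**Last checks:**
- The lid stands upright with its top at z = 0.092 m, as it should on a 12 mm board. It is centred within a few millimetres of the board's middle.
- Seen from both cameras after the lift, the foot was against the stop with no gap. It was unchanged in the last pictures.
- The jar, screwdriver, offcut and red look-alikes look unmoved in the pictures; I did not measure them again.
- The gripper is open at z = 0.225 m, clear of everything.

**Disagreements:** the two cameras differed by about 3 mm in x, so I averaged them. In the final check the scene camera's lid outline also took in other points (104 mm long), so I relied on the top camera there.

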